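# Weigh the round flange on its sprung hand scale

## Robot

A 6-joint arm with a two-finger parallel gripper is mounted at the origin on the work surface. World frame = base frame: x ahead of the robot, y to its left, z up, the work surface at z = 0. Lengths are in m, angles in rad, forces in N, time in s.
With the tool pointing down it reaches from about 0.35 to 0.775 m from the base axis. Payload 7.3 kg.
Tool frame: the origin (TCP) lies at the very end of the fingers, on their centre line; the grasp point (between the pads) lies 19 mm behind it; z points along the fingers, y is the line along which they close (so a half turn about z gives the same grasp; the last joint's range is limited). The gripper opens to 92 mm and grips with 3 to 60 N. Pads are 19 mm wide; open, the fingers measure 130 mm over their backs; the gripper's body (75 mm by 190 mm) begins 47 mm behind the grasp point.
Start: joints at [0.978, 0.342, 1.524, -0, 1.275, -0.146], TCP at [0.227, 0.473, 0.227] pointing down, gripper open.
Joint ranges: [-2.53, 2.53], [-0.77, 2.02], [0.04, 2.7], [-1, 4.14], [0.28, 2.66], [-3.11, 3.11]. Speed limits (rad/s): [2.57, 2.57, 3.14, 3.14, 3.14, 3.14].

## Interface

Orientations are given as [roll, pitch, yaw] about the fixed x, y, z axes, in that order (R = Rz(yaw) Ry(pitch) Rx(roll)).
In Python, from cell import robot gives the robot as it stands. The module is installed in compiled form; this text tells all that it offers.
- The arm moves only by the tool arm_command, never from a script. Its argument "moves" is a list of rows, each a list of 3 entries, a list of its own where there are three numbers: the shift along the tool's x, y, z in m, then the turn, a rotation vector about the tool's x, y, z in rad, then the finger opening in m, from 0 to 0.0918. In form: [[[dx, dy, dz], [ax, ay, az], claw], ...]. A call has exactly 5 rows; each row is the pose to reach, as a shift and turn from the pose commanded when the call began, along the tool's axes at that moment; what a row does not reach only later rows make up. A row lasts 1/10 s, in which the tool goes at most 50 mm and 8.59 degrees, less where a joint would pass 70% of its speed; a pose out of reach is approached as far as the arm can. A call with a gripper value outside its range is refused whole. The fingers move at their own pace and stop on an object; "squeeze" is the grip in N (left out, the last holds). Time passes only in rows, so rows that repeat a pose let the fingers close, or fill a call up. It gives the time, the measured TCP pose, the force, the opening and the grip force at its end, in the units of the state.
- robot.observe(): the state, without advancing time (a new reading comes with each control period).
- robot.read_camera(name): name is "scene" or "top" or "wrist"; returns the picture (384x512x3 uint8, red, green, blue); there is no depth.
- robot.camera_model(name): a dict with "fx", "fy", "cx", "cy" (pixels), "k1" (the pictures are not rectified: a ray, as slopes to the right and down, at radius r is drawn at 1 + k1 r^2 times it, then the intrinsics apply), "R" (3x3) and "t" (3): a world point X has camera coordinates R X + t. Camera axes: x right, y down, z forward; pixel columns grow to the right and rows downward; lengths in m; the calibration is good to about 2 mm. A picture is of the moment at which its call begins: read the wrist's pose just before it. camera_model takes no time and is no camera call; for the wrist camera it gives the pose at the moment of the call.
- robot.hand_in(): hands the job in; it is judged then, once.
The state is a dict: "time": time; "qpos": joint angles; "qvel": joint speeds; "joint_efforts": joint torques, N m; "tool_pos": TCP position; "tool_rot": TCP orientation; "contact_force": force on the tool from outside, world axes, zero at the start; "torque": the same for the moment, N m; "opening": finger opening in m; "grip_force": force on a finger pad.
Only numpy, scipy, OpenCV 4.12 (cv2) and the standard library are available. Lean on these libraries where they do the work, as an engineer would, in place of code of your own. Each camera call takes 0.05 s, during which the arm holds its last target. There are 200 camera calls.

## Task

Weigh the round flange: take the hand scale clamped to it by its black handle, lift until the flange hangs a good 3 cm or more clear of the bench, and hold it there upright and still for a second or two so that the reading settles. Then lower it onto the middle of the plywood board, standing upright with the spring slack, and let go. Leave the scale with the square flange where it stands.

Things in the scene. Friction and masses are not known exactly. Their poses are not given: they have to be found in the camera images.
- round_flange: Round aluminium flange, 110 mm across, 22 mm thick, flat on the bench, a sprung hand scale clamped upright on its middle; 0.57 to 0.88 kg in all. Origin: centre of its underside, z up. On top of the scale is a black grip bar, 18 mm wide in x, 110 mm long in y, 16 mm high; its centre is 168 mm above the origin with the spring slack. Pinch it at its middle, across x.
- round_scale (a joint): Stretch of the round flange's scale, m: 0 slack, grows as the handle is pulled up, stop at 0.045. Spring 250 N/m, damped, guided upright; the flange leaves the bench only after 15 to 29 mm. Housing 36 (x) by 56 (y) mm with white dials; its grip bar stands on two end posts over a free gap 26 mm high and 82 mm long, above a 20 mm wide (x) crosspiece.
- square_flange: The one to leave alone: a square aluminium flange, 100 by 100 by 22 mm, with an identical hand scale standing on it. Origin: centre of its underside.
- board: Plain plywood board fixed flat on the bench, 190 by 190 mm, 12 mm thick, its top face 12 mm above the bench. Origin: centre of its underside.
Not all that is in view belongs to the job. Leave any green look-alike of the round_flange alone.

How it is judged:
On the way, in this order (a step that is already met when the one before it is completed fails the run):
1. the round flange hangs on its stretched scale, clear of the bench by more than 20 mm, upright within 10 degrees and still (height (world z) of round_flange above 0.02 m and value of joint round_scale above 0.009 m and angle between round_flange's own z axis and vertical below 0.175 rad and linear speed of round_flange below 0.04 m/s), for 0.6 s.
2. the round flange stands on the plywood board with the spring slack (contact force between round_flange and board above 1 N and value of joint round_scale below 0.008 m), for 0.2 s.
At the end, for the whole second after the job is handed in: The round flange stands flat on the plywood board, its centre within 30 mm of the board's centre, at rest, with its scale upright on it and slack (under 5 mm of stretch); the square flange stands within 20 mm of where it was (horizontal distance between round_flange and board below 0.03 m and height (world z) of round_flange between 0.008 and 0.017 m and angle between each of round_flange, square_flange's own z axis and vertical below 0.1 rad and value of joint round_scale below 0.005 m and linear speed of round_flange below 0.02 m/s and distance of square_flange from where it was at the start of the episode below 0.02 m); the robot touches nothing.
It fails at once if the round flange is dropped: in the air more than 15 mm above the board's top with no hand on it or its scale (height (world z) of round_flange above 0.027 m and contact force between round_flange and the fingers below 0.05 N and contact force between round_flange and the arm below 0.05 N).
It fails at once if the square flange is knocked or moved by more than 20 mm (distance of square_flange from where it was at the start of the episode above 0.02 m).
It also fails if it takes over 51 s, if anything falls off the work surface, if the arm or the gripper's body presses on something with over 40 N, if the wrist force passes 120 N, or if a joint passes its speed limit or range.

## Working session

There is one attempt and no reset: what is moved stays moved. The work goes in short steps, Python scripts to look and compute and a tool call to move; the robot and the scene stay as the last step left them, time stands still between calls to the robot, and variables do not carry over. Pictures are saved under pics/ and viewed, at most 10 in all, crops included, and the job is handed in when it is done.

Besides the shell and the picture viewer there is one more tool, called after "Call:" as a command line: name --argument value ..., lists and objects as JSON in quotes. arm_command: Moves the arm, as the interface text tells. Its arguments: {"type":"object","properties":{"moves":{"type":"array"},"squeeze":{"type":"number"}},"required":["moves"]}

```bash
mkdir -p pics; cat > h.py <<'E'
import numpy as np, cv2
from cell import robot
def ray(m,u,v):
    x,y=(u-m["cx"])/m["fx"],(v-m["cy"])/m["fy"]
    K=np.eye(3);p=cv2.undistortPoints(np.array([[[x,y]]],float),K,np.array([m["k1"],0,0,0.]))[0,0]
    R=np.array(m["R"]);t=np.array(m["t"])
    return -R.T@t, R.T@np.array([p[0],p[1],1])
def atz(m,u,v,z):
    o,d=ray(m,u,v); return o+d*(z-o[2])/d[2]
def proj(m,X):
    c=np.array(m["R"])@np.array(X)+np.array(m["t"]);x,y=c[:2]/c[2];s=1+m["k1"]*(x*x+y*y)
    return m["fx"]*x*s+m["cx"],m["fy"]*y*s+m["cy"]
E
python3 - <<'E'
from h import *
for n in("scene","top"):
    cv2.imwrite(f"pics/{n}0.png",cv2.resize(robot.read_camera(n)[...,::-1],(800,600)))
    m=robot.camera_model(n);print(n,m)
s=robot.observe();print(s)
E
```

```text
scene {'fx': 431.68323807260015, 'fy': 431.68323807260015, 'cx': 258.57540026815474, 'cy': 193.81490949590525, 'k1': -0.16692851944875797, 'R': array([[ 0.82869781,  0.55957062, -0.01186001],
       [ 0.47261787, -0.7109618 , -0.5207357 ],
       [-0.29982041,  0.42592728, -0.85363556]]), 't': array([-0.39697487, -0.16401289,  1.25044232])}
top {'fx': 454.95827306821224, 'fy': 454.95827306821224, 'cx': 254.61925908180288, 'cy': 189.67413656089053, 'k1': -0.12677861931933196, 'R': array([[-0.02609877, -0.99951833,  0.01679197],
       [-0.99630425,  0.02463243, -0.08228665],
       [ 0.08183339, -0.01887749, -0.99646723]]), 't': array([0.02171526, 0.48404761, 1.1205615 ])}
{'time': 0.1, 'qpos': array([ 9.78036019e-01,  3.42675451e-01,  1.52488257e+00, -1.39856662e-05,
        1.27534915e+00, -1.45981381e-01]), 'qvel': array([-0.00073835, -0.00226255, -0.00338854,  0.00195552,  0.00048327,
        0.0012379 ]), 'joint_efforts': array([ 1.06653923e-03, -4.32007170e+01, -2.44693226e+01,  7.19192787e-02,
        5.26634278e-02, -7.75079593e-05]), 'tool_pos': array([0.2266218 , 0.47320336, 0.22611639]), 'tool_rot': array([-3.14029017e+00, -1.77981973e-04,  2.69481769e+00]), 'contact_force': array([-0.18776849, -0.15192585,  0.24248977]), 'torque': array([ 0.02788697, -0.01729148,  0.01952222]), 'grip_force': 0.0, 'opening': 0.09197311956596094}
```

View pics/scene0.png

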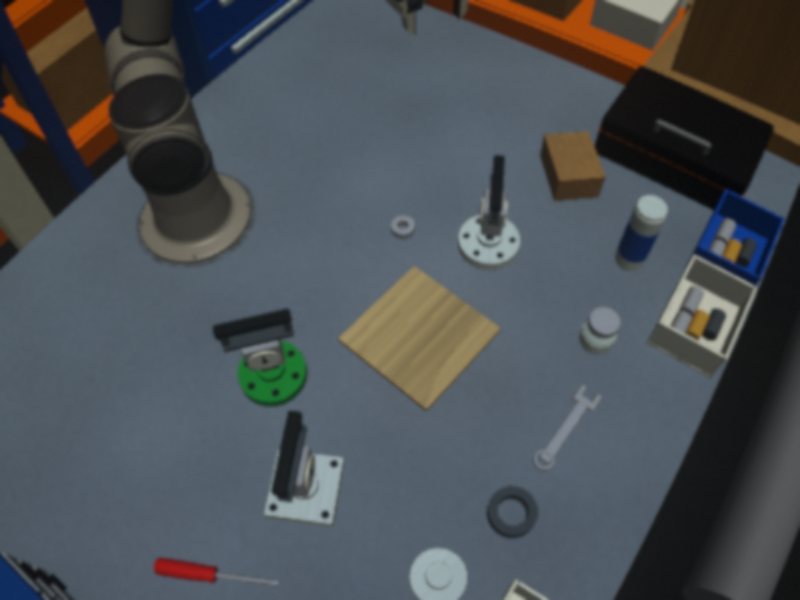

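View pics/top0.png

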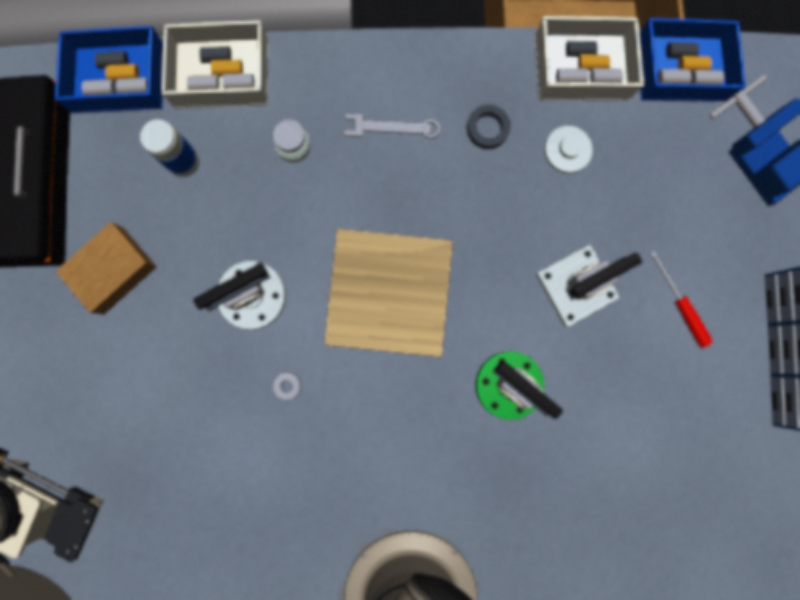

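Candidates in the top view (800 px): the grey round flange with scale at (250,295), the green look-alike at (510,385), the square flange at (578,285), and a plain disc without a scale at (569,148). I choose (250,295) and check it in a crop.

```bash
python3 - <<'E'
from h import *
a=robot.read_camera("top")[...,::-1];b=robot.read_camera("scene")[...,::-1]
A=cv2.resize(a[150:225,110:190],(640,600),interpolation=cv2.INTER_CUBIC)[:, :400*640//400]
cv2.imwrite("pics/c1.png",np.hstack([cv2.resize(a[155:225,115:195],(400,350),interpolation=cv2.INTER_CUBIC),cv2.resize(b[90:180,280:350],(350*70//90,350),interpolation=cv2.INTER_CUBIC)]))
m=robot.camera_model("top");k=.64
for n,u,v,z in[("fl",250,295,.022),("e1",198,302,.176),("e2",267,270,.176),("b1",336,229,.012),("b2",452,239,.012),("b3",442,356,.012),("b4",325,346,.012)]:
    print(n,atz(m,u*k,v*k,z).round(4))
E
```

```text
fl [0.4923 0.2466 0.022 ]
e1 [0.4706 0.2904 0.176 ]
e2 [0.5129 0.1932 0.176 ]
b1 [0.5976 0.1071 0.012 ]
b2 [ 0.5767 -0.0815  0.012 ]
b3 [ 0.3871 -0.0592  0.012 ]
b4 [0.408  0.1283 0.012 ]
```

View pics/c1.png

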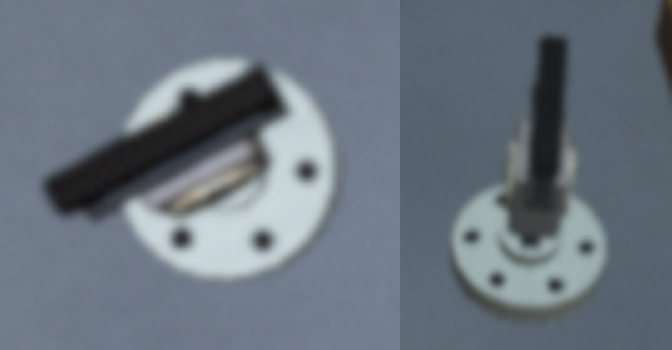

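The crop confirms a light-grey round disc with the scale. The grip bar centre is at about (0.492, 0.244), running along about 113.5°; the board centre is at (0.492, 0.024). The sizes match what was given (bar 106 mm, board 190 mm).

Call:
arm_command --moves '[[[-0.045,-0.012,0],[0,0,0.14],0.0918],[[-0.09,-0.024,0],[0,0,0.28],0.0918],[[-0.135,-0.036,0],[0,0,0.42],0.0918],[[-0.18,-0.048,0],[0,0,0.56],0.0918],[[-0.225,-0.06,0],[0,0,0.7],0.0918]]' --squeeze 30

```text
time: 0.7
tool_pos: [0.4049, 0.3207, 0.2267]
tool_rot: [-3.142, -0.0, 1.989]
contact_force: [-0.1, 0.7, -0.2]
opening: 0.0917
grip_force: 0.0
```

Call:
arm_command --moves '[[[-0.03,0.014,0],[0,0,0.014],0.0918],[[-0.06,0.028,0],[0,0,0.014],0.0918],[[-0.09,0.041,0],[0,0,0.014],0.0918],[[-0.107,0.0485,0],[0,0,0.014],0.0918],[[-0.107,0.0485,0],[0,0,0.014],0.0918]]'

```text
time: 1.2
tool_pos: [0.4935, 0.2428, 0.2262]
tool_rot: [-3.141, 0.0, 1.978]
contact_force: [-1.0, 0.5, -0.7]
opening: 0.0917
grip_force: 0.0
```

```bash
python3 - <<'E'
from h import *
m=robot.camera_model("wrist");print(m)
w=robot.read_camera("wrist")[...,::-1]
cv2.imwrite("pics/w1.png",cv2.resize(w,(800,600)))
print(robot.observe()["tool_pos"],robot.observe()["tool_rot"])
for X in([.492,.244,.176],[.4706,.2904,.176],[.5129,.1932,.176],[.492,.246,.022]): print(np.array(proj(m,X))/.64)
E
```

```text
{'fx': 294.33072160778, 'fy': 294.33072160778, 'cx': 254.35777007059278, 'cy': 188.15546509699607, 'k1': -0.015058584921275315, 'R': array([[ 9.18948224e-01,  3.94377864e-01, -5.11793661e-04],
       [ 3.76721780e-01, -8.77421978e-01,  2.97003995e-01],
       [ 1.16682742e-01, -2.73124098e-01, -9.54876099e-01]]), 't': array([-0.54932141, -0.00831445,  0.39905742])}
[0.49238979 0.24387028 0.22625904] [-3.14075789e+00 -3.55684761e-04  1.97865747e+00]
[395.23438021 325.54201421]
[392.0332624  219.31672183]
[393.78923418 424.53331663]
[397.19278716 253.68777952]
```

View pics/w1.png

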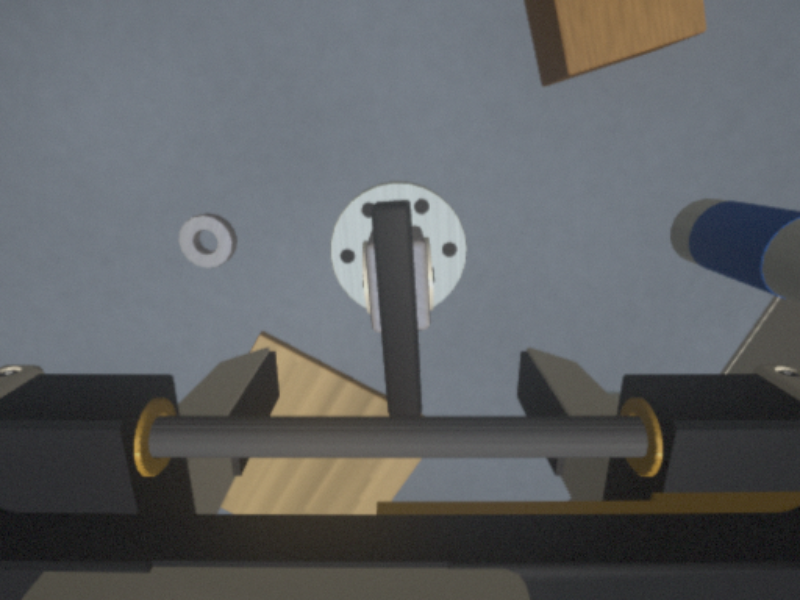

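The wrist view shows the bar from its far end (391,203) to (404,412), where the gripper hides it, and the flange centre at (398,250).

```bash
python3 - <<'E'
from h import *
m=robot.camera_model("wrist")
p,q,f=[atz(m,u*.64,v*.64,z) for u,v,z in((391.5,203,.176),(404,412,.176),(398.5,251,.022))]
d=(q-p)/np.linalg.norm(q-p)
c=p+d*.055
print(p,q,f,c,np.degrees(np.arctan2(-d[1],-d[0])))
s=robot.observe();psi=s["tool_rot"][2];D=(c-s["tool_pos"])[:2]
print("tool dx,dy",D@[np.cos(psi),np.sin(psi)],D@[np.sin(psi),-np.cos(psi)],"turn about tool z",psi-np.arctan2(-d[1],-d[0]))
D=(f-s["tool_pos"])[:2];print(D@[np.cos(psi),np.sin(psi)],D@[np.sin(psi),-np.cos(psi)])
E
```

```text
[0.46629115 0.29802801 0.176     ] [0.51364786 0.20319573 0.176     ] [0.49077168 0.24958376 0.022     ] [0.49086322 0.24882219 0.176     ] 116.53631904414786
tool dx,dy 0.005151219999942087 0.0005628118968022202 turn about tool z -0.05528499352848626
0.005886629512083132 0.000780850018999983
```

Call:
arm_command --moves '[[[0.005,0.0005,0.005],[0,0,-0.055],0.0918],[[0.005,0.0005,0.025],[0,0,-0.055],0.0918],[[0.005,0.0005,0.045],[0,0,-0.055],0.0918],[[0.005,0.0005,0.065],[0,0,-0.055],0.07],[[0.005,0.0005,0.078],[0,0,-0.055],0.05]]'

```text
time: 1.75
tool_pos: [0.4888, 0.2502, 0.1474]
tool_rot: [-3.14, -0.001, 2.037]
contact_force: [-0.4, -0.9, -0.1]
opening: 0.08
grip_force: 0.0
```

Call:
arm_command --moves '[[[0,0,0],[0,0,0],0.035],[[0,0,0],[0,0,0],0.025],[[0,0,0],[0,0,0],0.01],[[0,0,0],[0,0,0],0.01],[[0,0,0],[0,0,0],0.01]]' --squeeze 40

```text
time: 2.25
tool_pos: [0.4907, 0.2496, 0.1494]
tool_rot: [3.14, 0.0, 2.036]
contact_force: [-0.8, -1.2, -0.0]
opening: 0.0404
grip_force: 0.0
```

Call:
arm_command --moves '[[[0,0,0],[0,0,0],0.0],[[0,0,0],[0,0,0],0.0],[[0,0,0],[0,0,0],0.0],[[0,0,0],[0,0,0],0.0],[[0,0,0],[0,0,0],0.0]]' --squeeze 40

```text
time: 2.75
tool_pos: [0.4906, 0.2493, 0.1488]
tool_rot: [3.141, 0.0, 2.036]
contact_force: [1.0, -0.1, 1.5]
opening: 0.0174
grip_force: 40.0
```

Call:
arm_command --moves '[[[0,0,-0.007],[0,0,0],0.0],[[0,0,-0.014],[0,0,0],0.0],[[0,0,-0.021],[0,0,0],0.0],[[0,0,-0.028],[0,0,0],0.0],[[0,0,-0.035],[0,0,0],0.0]]'

```text
time: 3.25
tool_pos: [0.49, 0.2493, 0.1839]
tool_rot: [-3.14, -0.0, 2.036]
contact_force: [-0.3, 0.2, -6.9]
opening: 0.0176
grip_force: 40.0
```

Call:
arm_command --moves '[[[0,0,-0.01],[0,0,0],0.0],[[0,0,-0.02],[0,0,0],0.0],[[0,0,-0.03],[0,0,0],0.0],[[0,0,-0.037],[0,0,0],0.0],[[0,0,-0.04],[0,0,0],0.0]]'

```text
time: 3.75
tool_pos: [0.4908, 0.2495, 0.2249]
tool_rot: [3.14, 0.0, 2.036]
contact_force: [0.1, 0.4, -7.0]
opening: 0.0179
grip_force: 40.0
```

Call:
arm_command --moves '[[[0,0,0],[0,0,0],0.0],[[0,0,0],[0,0,0],0.0],[[0,0,0],[0,0,0],0.0],[[0,0,0],[0,0,0],0.0],[[0,0,0],[0,0,0],0.0]]'

```text
time: 4.25
tool_pos: [0.4904, 0.2493, 0.2234]
tool_rot: [-3.141, -0.0, 2.036]
contact_force: [0.0, 0.2, -6.0]
opening: 0.0178
grip_force: 40.0
```

Call:
arm_command --moves '[[[0,0,0],[0,0,0],0.0],[[0,0,0],[0,0,0],0.0],[[0,0,0],[0,0,0],0.0],[[0,0,0],[0,0,0],0.0],[[0,0,0],[0,0,0],0.0]]'

```text
time: 4.75
tool_pos: [0.4905, 0.2494, 0.2237]
tool_rot: [3.142, -0.0, 2.036]
contact_force: [-0.2, -0.3, -7.0]
opening: 0.0175
grip_force: 40.0
```

Call:
arm_command --moves '[[[0,0,0],[0,0,0],0.0],[[0,0,0],[0,0,0],0.0],[[0,0,0],[0,0,0],0.0],[[0,0,0],[0,0,0],0.0],[[0,0,0],[0,0,0],0.0]]'

```text
time: 5.25
tool_pos: [0.4905, 0.2494, 0.2237]
tool_rot: [3.142, -0.0, 2.036]
contact_force: [-0.7, 0.4, -6.4]
opening: 0.0176
grip_force: 40.0
```

```bash
python3 - <<'E'
from h import *
b=robot.read_camera("scene")[...,::-1]; w=robot.read_camera("wrist")[...,::-1]
cv2.imwrite("pics/l1.png",np.hstack([cv2.resize(b[50:200,240:390],(400,400),interpolation=cv2.INTER_CUBIC),cv2.resize(w[50:284,160:394],(400,400))]))
s=robot.observe();print(s["time"],s["tool_pos"],s["tool_rot"],s["contact_force"],s["torque"])
E
```

```text
5.35 [0.49051858 0.24938954 0.22375008] [ 3.14144805e+00 -7.92736807e-05  2.03576683e+00] [-0.06256295 -0.87770202 -6.15854684] [-0.02896424  0.04345058 -0.00543953]
```

View pics/l1.png

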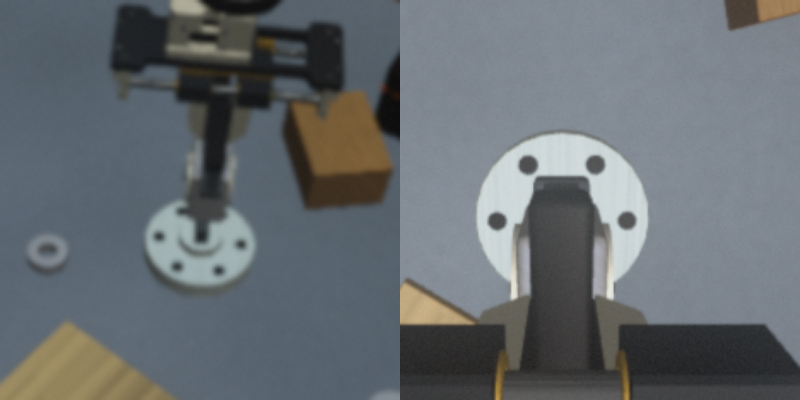

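The flange hangs upright, well clear of the bench, with a settled reading of about 6.5 N (0.66 kg). Next I carry it over the board.

Call:
arm_command --moves '[[[-0.004,-0.002,0],[0,0,0],0.0],[[-0.012,-0.006,0],[0,0,0],0.0],[[-0.024,-0.012,0],[0,0,0],0.0],[[-0.039,-0.019,0],[0,0,0],0.0],[[-0.055,-0.027,0],[0,0,0],0.0]]'

```text
time: 5.85
tool_pos: [0.491, 0.1866, 0.2238]
tool_rot: [3.142, 0.0, 2.036]
contact_force: [0.8, -0.5, -6.5]
opening: 0.0172
grip_force: 40.0
```

Call:
arm_command --moves '[[[-0.018,-0.009,0],[0,0,0],0.0],[[-0.037,-0.018,0],[0,0,0],0.0],[[-0.056,-0.0275,0],[0,0,0],0.0],[[-0.075,-0.037,0],[0,0,0],0.0],[[-0.0935,-0.046,0],[0,0,0],0.0]]'

```text
time: 6.35
tool_pos: [0.4915, 0.0819, 0.2239]
tool_rot: [-3.142, 0.0, 2.035]
contact_force: [0.9, -0.4, -5.8]
opening: 0.0175
grip_force: 40.0
```

Call:
arm_command --moves '[[[-0.016,-0.008,0],[0,0,0],0.0],[[-0.03,-0.015,0],[0,0,0],0.0],[[-0.042,-0.021,0],[0,0,0],0.0],[[-0.05,-0.025,0],[0,0,0],0.0],[[-0.054,-0.0265,0],[0,0,0],0.0]]'

```text
time: 6.85
tool_pos: [0.4922, 0.0227, 0.2238]
tool_rot: [3.142, 0.0, 2.035]
contact_force: [0.3, 1.0, -6.9]
opening: 0.0175
grip_force: 40.0
```

```bash
python3 - <<'E'
from h import *
m=robot.camera_model("wrist")
w=robot.read_camera("wrist")[...,::-1]
cv2.imwrite("pics/b1.png",cv2.resize(w,(800,600)))
s=robot.observe();print(s["time"],s["tool_pos"],s["tool_rot"],s["contact_force"])
for u,v in((336,229),(452,239),(442,356),(325,346)):
    X=atz(robot.camera_model("top"),u*.64,v*.64,.012);print(X,np.array(proj(m,X))/.64)
E
```

```text
6.9 [0.4924506  0.0226831  0.22377096] [3.14148558e+00 2.93036816e-04 2.03489738e+00] [ 0.27495542  0.14722006 -7.18263302]
[0.59763828 0.10710513 0.012     ] [561.75646798 221.26674263]
[ 0.57672559 -0.08148374  0.012     ] [429.47406041 397.89290805]
[ 0.38714869 -0.05921501  0.012     ] [241.26143392 286.96892049]
[0.40800667 0.12833    0.012     ] [358.81147769  80.30652153]
```

View pics/b1.png

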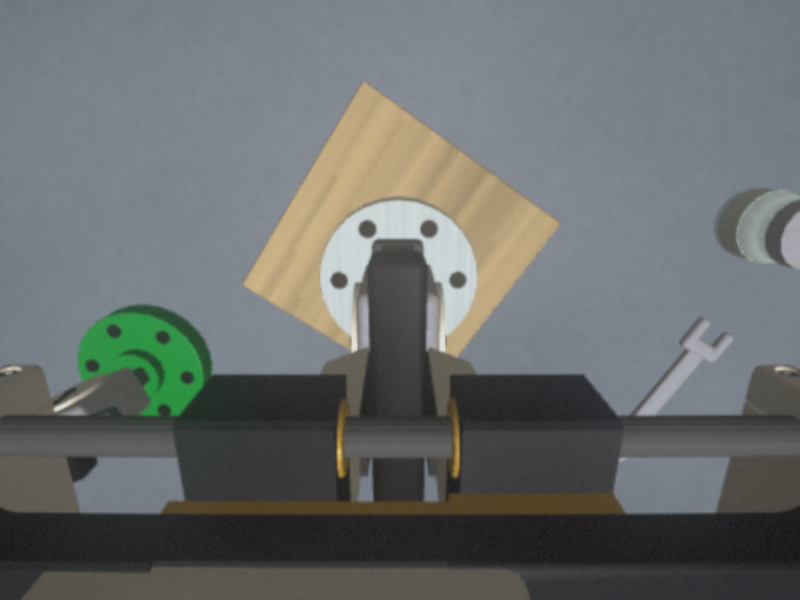

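Projected board corners match the picture: (364,82), (558,222) and (245,285). The flange is over the middle of the board, so I lower it.

Call:
arm_command --moves '[[[0,0.0005,0.005],[0,0,0],0.0],[[0,0.0005,0.013],[0,0,0],0.0],[[0,0.0005,0.021],[0,0,0],0.0],[[0,0.0005,0.028],[0,0,0],0.0],[[0,0.0005,0.033],[0,0,0],0.0]]'

```text
time: 7.4
tool_pos: [0.4924, 0.0243, 0.1896]
tool_rot: [-3.14, -0.001, 2.036]
contact_force: [0.1, 0.3, -7.3]
opening: 0.0174
grip_force: 40.0
```

Call:
arm_command --moves '[[[0,0,0.005],[0,0,0],0.0],[[0,0,0.01],[0,0,0],0.0],[[0,0,0.015],[0,0,0],0.0],[[0,0,0.02],[0,0,0],0.0],[[0,0,0.025],[0,0,0],0.0]]'

```text
time: 7.9
tool_pos: [0.493, 0.024, 0.1657]
tool_rot: [3.141, 0.0, 2.036]
contact_force: [-1.1, 1.8, -3.0]
opening: 0.0175
grip_force: 40.0
```

Call:
arm_command --moves '[[[0,0,0.001],[0,0,0],0.0],[[0,0,0.002],[0,0,0],0.0],[[0,0,0.003],[0,0,0],0.0],[[0,0,0.004],[0,0,0],0.0],[[0,0,0.004],[0,0,0],0.0]]'

```text
time: 8.4
tool_pos: [0.4929, 0.024, 0.1618]
tool_rot: [3.141, 0.0, 2.036]
contact_force: [-0.9, 1.3, -2.3]
opening: 0.0178
grip_force: 40.0
```

Call:
arm_command --moves '[[[0,0,0],[0,0,0],0.0],[[0,0,0],[0,0,0],0.0],[[0,0,0],[0,0,0],0.0],[[0,0,0],[0,0,0],0.0],[[0,0,0],[0,0,0],0.0]]'

```text
time: 8.9
tool_pos: [0.4929, 0.024, 0.1618]
tool_rot: [3.141, 0.0, 2.036]
contact_force: [-1.0, 1.5, -1.2]
opening: 0.0182
grip_force: 40.0
```

Call:
arm_command --moves '[[[0,0,0.001],[0,0,0],0.0],[[0,0,0.002],[0,0,0],0.0],[[0,0,0.002],[0,0,0],0.0],[[0,0,0.002],[0,0,0],0.0],[[0,0,0.002],[0,0,0],0.0]]'

```text
time: 9.4
tool_pos: [0.493, 0.0241, 0.1608]
tool_rot: [3.14, 0.0, 2.036]
contact_force: [-3.0, 2.2, 7.8]
opening: 0.0174
grip_force: 40.0
```

Call:
arm_command --moves '[[[0,0,0],[0,0,0],0.03],[[0,0,0],[0,0,0],0.04],[[0,0,0],[0,0,0],0.05],[[0,0,0],[0,0,0],0.055],[[0,0,0],[0,0,0],0.055]]'

```text
time: 9.9
tool_pos: [0.4929, 0.0239, 0.1597]
tool_rot: [3.142, 0.0, 2.036]
contact_force: [0.1, 0.0, 0.9]
opening: 0.0523
grip_force: 0.0
```

Call:
arm_command --moves '[[[0,0,-0.01],[0,0,0],0.055],[[0,0,-0.03],[0,0,0],0.055],[[0,0,-0.06],[0,0,0],0.055],[[0,0,-0.09],[0,0,0],0.055],[[0,0,-0.11],[0,0,0],0.055]]'

```text
time: 10.4
tool_pos: [0.4934, 0.0239, 0.2727]
tool_rot: [3.139, 0.002, 2.036]
contact_force: [0.3, -0.1, -0.3]
opening: 0.0548
grip_force: 0.0
```

```bash
python3 - <<'E'
from h import *
b=robot.read_camera("scene")[...,::-1]; w=robot.read_camera("wrist")[...,::-1]
cv2.imwrite("pics/f1.png",np.hstack([cv2.resize(b[100:340,130:370],(400,400),interpolation=cv2.INTER_CUBIC),cv2.resize(w[50:384,90:424],(400,400))]))
s=robot.observe();print(s["time"],s["tool_pos"],s["contact_force"])
E
```

```text
10.5 [0.49427236 0.02385303 0.27329047] [ 0.74267074 -0.69149427 -0.47298035]
```

View pics/f1.png

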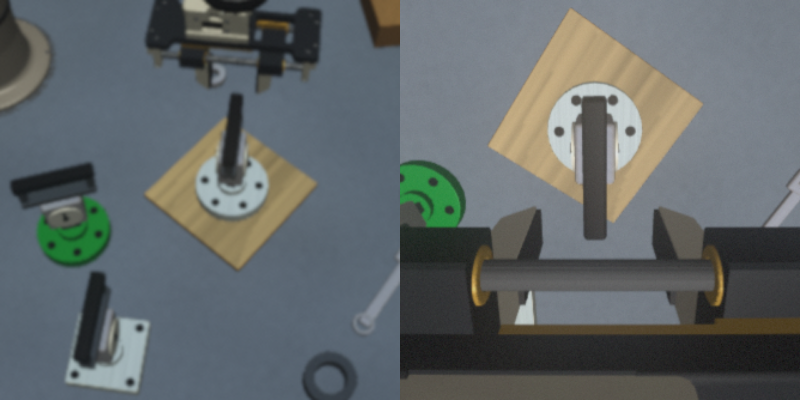

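The flange stands upright in the middle of the board with its scale slack, the hand is clear, and the square flange has not moved.

```bash
python3 -c "
from cell import robot
print(robot.hand_in())"
```

```text
the job is handed in; nothing more can be done
None
```

The round flange was lifted and held still at a settled reading of about 6.5 N (roughly 0.66 kg), then set down upright with the spring slack in the middle of the board and released; the square flange was not touched, and the job is handed in (no verdict was returned).

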